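# Press the label holder home behind the lip of the ware shelf

## Robot

A 7-joint arm with a two-finger parallel gripper is mounted at the origin on the work surface. World frame = base frame: x ahead of the robot, y to its left, z up, the work surface at z = 0. Lengths are in m, angles in rad, forces in N, time in s.
With the tool pointing down it reaches from about 0.4 to 0.85 m from the base axis. Payload 4.5 kg.
Tool frame: the origin (TCP) lies at the very end of the fingers, on their centre line; the grasp point (between the pads) lies 19 mm behind it (arm.grasp_offset is the distance from the TCP to the grasp point, in m); z points along the fingers, y is the line along which they close (so a half turn about z gives the same grasp; the last joint's range is limited). The gripper opens to 88 mm and grips with 3 to 60 N. Pads are 18 mm wide; open, the fingers measure 123 mm over their backs; the gripper's body (75 mm by 187 mm) begins 45 mm behind the grasp point.
Start: joints at [-1.12, 0.689, -0.195, 1.565, 0.157, 0.902, -0.215], TCP at [0.253, 0.572, 0.219] pointing down, gripper open.
Joint ranges: [-3.01, 3.01], [-0.46, 2.08], [-1.47, 1.51], [0.13, 2.56], [-1, 4.14], [0.04, 2.09], [-2.66, 2.66]. Speed limits (rad/s): [2.57, 2.57, 3.14, 3.14, 3.14, 3.14, 3.14].

## Interface

Orientations are given as a unit quaternion [w, x, y, z].
In Python, from plant import arm, vision, job gives the robot as it stands. The module is installed in compiled form; this text tells all that it offers.
- The arm moves only by the tool drive_tool, never from a script. Its argument "plan" is a list of rows, each a list of 3 entries, a list of its own where there are three numbers: the turn, a rotation vector about the tool's x, y, z in rad, then the shift along the tool's x, y, z in mm, then the finger opening in mm, from 0 to 88.1. A call has 1 to 20 rows; each row shifts and turns the commanded pose from where the row before left it, along the tool's axes as they then stand; what a row does not reach is not made up. A row lasts 1/12 s, in which the tool goes at most 41.7 mm and 7.16 degrees, less where a joint would pass 70% of its speed; a pose out of reach is approached as far as the arm can. A call with a gripper value outside its range is refused whole. The fingers move at their own pace and stop on an object; "force" is the grip in N (left out, the last holds). Time passes only in rows, so rows that do not move let the fingers close. It gives the time, the measured TCP pose, the force, the opening and the grip force at its end, in the units of the state.
- arm.read_state(): the state, without advancing time (a new reading comes with each control period).
- vision.snapshot(name): name is "scene" or "top" or "wrist"; returns the picture (420x560x3 uint8, blue, green, red); there is no depth.
- vision.camera_info(name): a dict with "fx", "fy", "cx", "cy" (pixels), "rvec" (rotation vector, rad) and "tvec" (3), from world to camera coordinates, as OpenCV has them. Camera axes: x right, y down, z forward; pixel columns grow to the right and rows downward; lengths in m; the calibration is good to about 2 mm. The wrist camera is an equidistant fisheye: a pixel r from the principal point sees the ray r / f radians off the axis. A picture is of the moment at which its call begins: read the wrist's pose just before it. camera_info takes no time and is no camera call; for the wrist camera it gives the pose at the moment of the call.
- job.finish_job(): hands the job in; it is judged then, once.
The state is a dict: "t": time; "q": joint angles; "joint_velocities": joint speeds; "joint_efforts": joint torques, N m; "eef_pos": TCP position; "tcp_rot": TCP orientation; "wrist_force": force on the tool from outside, world axes, zero at the start; "moment": the same for the moment, N m; "width": opening from 0.0 (shut) to 1.0 (fully open); "grip_force": force on a finger pad.
Only numpy, scipy, OpenCV 4.12 (cv2) and the standard library are available. Lean on these libraries where they do the work, as an engineer would, in place of code of your own. Each camera call takes 0.05 s, during which the arm holds its last target. There are 200 camera calls.

## Task

Take the larger of the two label holders out of the grooved wooden block and push it upright down behind the springy front lip of the shelf's ticket channel, centred in front of the jug and with its card facing out from the shelf, until its foot is fully home on the channel floor. The mounting tape round its foot only takes under steady pressure, so do not let go: finish while still holding it pressed down firmly with a thumb's push of about 10 N. Do not force it (the channel cracks at 60 N), and leave the ware, the brush pot and the smaller holder as they are.

Things in the scene. Friction and masses are not known exactly. Their poses are not given: they have to be found in the camera images.
- holder_mid (a point): Centre (half-way up) of the larger label holder: an upright white plastic plate 64 mm wide (its y), 76 mm high (its z), 8 mm thick (its x), about 35 g; its foot is 38 mm below. A paper card in a thin grey frame is on its -x face; the plain +x face goes against the shelf. Grip it across the thickness, in its upper part.
- holder: The same holder, origin at its foot (middle of the lower edge), same axes. Its lowest 31 mm are a tongue, 6 mm thick and 60 mm wide, with a round foot wrapped in tape. At the start the foot stands on the groove floor, 12 mm above the bench, the card towards the robot.
- small_holder: The smaller label holder, 40 mm wide and 66 mm high, standing in the same groove 100 mm from the larger one (either side). Origin at its foot. Stays there.
- block: Grooved wooden block on the bench, fixed: 60 mm (x) by 210 mm (y), 34 mm high; the groove runs along y through its middle, 8 mm wide, floor 12 mm above the bench. Origin at the centre of its underside.
- shelf: Low wooden ware shelf on steel legs, fixed: 240 mm deep (x) and 480 mm long (y), its top 110 mm above the bench. Origin at the centre of its underside on the bench; its front looks to its own -x.
- channel_home (a point): Mid-length of the grey ticket channel along the shelf's front edge (480 mm, along y), on its floor, 83 mm above the bench: where the middle of a holder's foot lies when home there (126 mm in front, -x, of the shelf's origin; axes as the shelf's). The channel's upright back is 3 mm behind it (+x) and ends level with the shelf top, 27 mm above the channel floor.
- channel_floor: The floor strip of the ticket channel, 12 mm (x) by 480 mm (y); rigid, fixed to the shelf. The holder's foot is pressed on it.
- lip (a joint): Flex angle of the springy front lip of the channel about its root (10 mm under the floor): 0 at rest, grows outwards; 1.4 N m/rad. It leans in to a pinch 13 mm above the floor, 4.5 mm clear of the back at rest, then flares to a 12 mm wide mouth 26 mm above the floor. The tongue must push it open (to 0.07-0.1): expect 3 to 8 N at the pinch and 1 to 3 N of drag before the foot meets the rigid floor.
- jug: White ceramic jug, 105 mm high, 96 mm across, standing upright on the shelf, its handle towards the shelf's rear and its small spout to the front. Origin at the centre of its foot; its axes are parallel to the shelf's (within 0.05 rad). Left or right half of the shelf.
- bowls: Stack of three white bowls, 112 mm across and 58 mm high, on the other half of the shelf. Origin at the centre of the foot.
- pot: White ceramic brush pot, 76 mm across and 85 mm high, with brushes up to 200 mm high, on the bench to the robot's left. Origin at the centre of its foot.
Things that resemble listed ones, but are neither listed nor needed, are in the scene too. Leave any black, orange or yellow look-alike of the jug alone.

How it is judged:
On the way:
1. the larger holder is gripped and lifted clear of the block (contact force between the fingers and holder above 1 N and height (world z) of holder above 0.05 m), for 0.2 s.
At the end, for the whole second after the job is handed in: For the last second: foot within 2 mm of the channel floor behind the lip, within 20 mm of the jug's centre line, upright within 0.12 rad, card outward, fingers touching it and foot pressed on the floor, each with over 4 N; ware, pot and small holder within 20 mm of their starts (z of holder in the frame of channel_home between -0.003 and 0.002 m and x of holder in the frame of channel_home between -0.005 and 0.003 m and y of holder_mid in the frame of jug between -0.02 and 0.02 m and angle between holder_mid's own z axis and vertical below 0.12 rad and x of shelf in the frame of holder_mid above 0.05 m and contact force between holder and channel_floor above 4 N and contact force between the fingers and holder above 4 N and linear speed of holder below 0.02 m/s and distance of each of jug, bowls, small_holder, pot from where it was at the start of the episode below 0.02 m); the arm keeps its last pose, push and grip.
It fails at once if jug, bowls, small holder or pot knocked over or shifted (angle between any of jug, bowls, pot's own z axis and vertical above 0.4 rad or distance of any of jug, bowls, small_holder, pot from where it was at the start of the episode above 0.04 m).
It fails at once if the holder is forced: more than 60 N between it and the channel floor or shelf (contact force between holder and channel_floor above 60 N or contact force between holder and shelf above 60 N).
It also fails if it takes over 48 s, if anything falls off the work surface, if the arm or the gripper's body presses on something with over 40 N, if the wrist force passes 120 N, or if a joint passes its speed limit or range.

## Working session

There is one attempt and no reset: what is moved stays moved. The work goes in short steps, Python scripts to look and compute and a tool call to move; the robot and the scene stay as the last step left them, time stands still between calls to the robot, and variables do not carry over. Pictures are saved under pics/ and viewed, at most 10 in all, crops included, and the job is handed in when it is done.

Besides the shell and the picture viewer there is one more tool, called after "Emit:" in YAML: its name, and indented under it one key for each argument. drive_tool: Moves the arm, as the interface text tells. Its arguments: {"type":"object","properties":{"plan":{"type":"array"},"force":{"type":"number"}},"required":["plan"]}

```bash
mkdir -p pics; cat > h.py <<'E'
import numpy as np, cv2
from scipy.spatial.transform import Rotation as R
from plant import arm, vision, job
def cam(n):
    c=vision.camera_info(n); Rm=R.from_rotvec(np.ravel(c['rvec'])).as_matrix(); return c,Rm,np.ravel(c['tvec'])
def ray(n,u,v,C=None):
    c,Rm,t=C or cam(n); x=(u-c['cx'])/c['fx']; y=(v-c['cy'])/c['fy']
    if n=='wrist':
        r=np.hypot(x,y); s=np.sin(r)/r if r>1e-9 else 1; d=np.array([x*s,y*s,np.cos(r)])
    else: d=np.array([x,y,1.])
    return -Rm.T@t, Rm.T@d
def onz(n,u,v,z,C=None):
    o,d=ray(n,u,v,C); return o+d*(z-o[2])/d[2]
def proj(n,p,C=None):
    c,Rm,t=C or cam(n); q=Rm@np.asarray(p)+t
    if n=='wrist':
        th=np.arctan2(np.hypot(q[0],q[1]),q[2]); k=th/np.hypot(q[0],q[1]); return c['cx']+c['fx']*q[0]*k, c['cy']+c['fy']*q[1]*k
    return c['cx']+c['fx']*q[0]/q[2], c['cy']+c['fy']*q[1]/q[2]
E
python3 - <<'E'
from h import *
np.set_printoptions(precision=4,suppress=True)
s=arm.read_state(); print(s)
for n in('scene','top'):
    i=vision.snapshot(n); cv2.imwrite(f'pics/{n}0.png',i); c,Rm,t=cam(n); print(n,c['fx'],-Rm.T@t,Rm[2])
E
```

```text
{'t': 0.0, 'q': array([-1.1202,  0.69  , -0.1945,  1.5663,  0.1573,  0.9025, -0.2151]), 'joint_velocities': array([-0.0019,  0.0009, -0.    ,  0.0001, -0.0016, -0.0001,  0.0004]), 'joint_efforts': array([ -0.0002, -52.7584,  -1.2671, -15.3427,  -0.0527,   0.0067,
         0.0002]), 'eef_pos': array([0.2528, 0.5709, 0.2178]), 'tcp_rot': array([-0.0001,  0.2069,  0.9784, -0.0009]), 'wrist_force': array([-0.1777,  0.2014,  0.8777]), 'moment': array([ 0.0006, -0.0513,  0.011 ]), 'grip_force': 0.0, 'width': 0.9980892163294252}
scene 425.29804897357764 [ 1.281  -0.2535  0.799 ] [-0.6828  0.2993 -0.6665]
top 533.272244789648 [0.2849 0.0726 1.5631] [ 0.1775 -0.0013 -0.9841]
```

View pics/scene0.png

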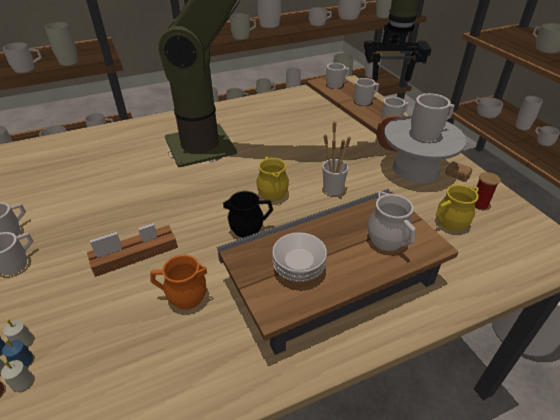

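View pics/top0.png

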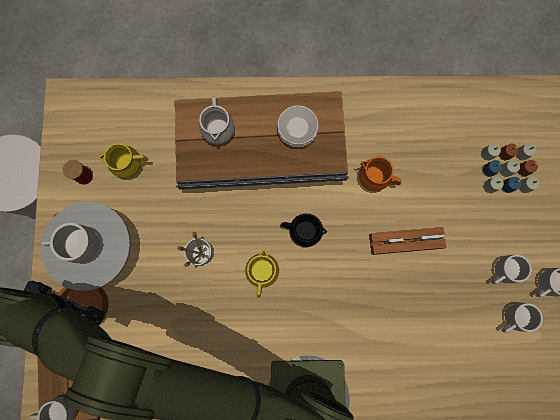

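The scene view shows the shelf with the white jug (392,222) and the bowls (300,257). The grooved block is at (133,248), with a wide card at (106,243) and a narrow one at (148,232). In the top view, the jug is at (215,125), the bowls at (298,126), the block at (408,241) and the pot at (198,251).

Jug candidates in the top view:
- White jug on the shelf, (215,125): white and on the shelf, so it fits.
- White mug on the grey stand, (70,243).
- Black (305,230), yellow (262,270) and (122,160), and orange (377,173): excluded look-alikes.

Next I'll check one enlarged crop.

```bash
python3 - <<'E'
from h import *
t=cv2.imread('pics/top0.png'); s=cv2.imread('pics/scene0.png')
a=cv2.resize(t[220:262,362:454],(800,365),interpolation=cv2.INTER_CUBIC)
b=cv2.resize(t[85:195,170:353],(390,234),interpolation=cv2.INTER_CUBIC)
c=cv2.resize(s[215:275,80:185],(410,234),interpolation=cv2.INTER_CUBIC)
cv2.imwrite('pics/crop1.png',np.vstack([a,np.hstack([b,c])]))
def comps(m,n,z,lo=20):
    k,l,st,ce=cv2.connectedComponentsWithStats(m.astype(np.uint8))
    for j in range(1,k):
        if st[j,4]>lo:
            p=cv2.minAreaRect(np.argwhere(l==j)[:,::-1].astype(np.float32)); print(n,st[j],np.round(p[0],1),np.round(p[1],1),round(p[2],1),np.round(onz(n,*p[0],z),3))
hsv=cv2.cvtColor(t,cv2.COLOR_BGR2HSV)
w=(hsv[...,1]<45)&(hsv[...,2]>110)
m=np.zeros_like(w);m[225:258,365:450]=w[225:258,365:450]; comps(m,'top',.088,8)
m=np.zeros_like(w);m[95:180,178:345]=w[95:180,178:345]; comps(m,'top',.215)
m=np.zeros_like(w);m[225:258,365:450]=((hsv[...,1]>120)&(hsv[...,0]<14))[225:258,365:450]; comps(m,'top',.034,60)
E
```

```text
top [422 235  22   4  57] [432.5 236.3] [ 2.5 21.2] 85.2 [ 0.442 -0.351  0.088]
top [389 238  15   4  35] [396.  239.8] [ 2.4 13.9] 84.8 [ 0.433 -0.249  0.088]
top [200  97  29  43 393] [213.5 118. ] [30.4 30.4] 45.0 [0.745 0.246 0.215]
top [ 278  106   40   39 1245] [297.5 125. ] [38. 39.] 90.0 [0.724 0.024 0.215]
top [ 370  227   76   28 1266] [407.4 240.4] [21.2 74.5] 85.0 [ 0.436 -0.294  0.034]
```

View pics/crop1.png

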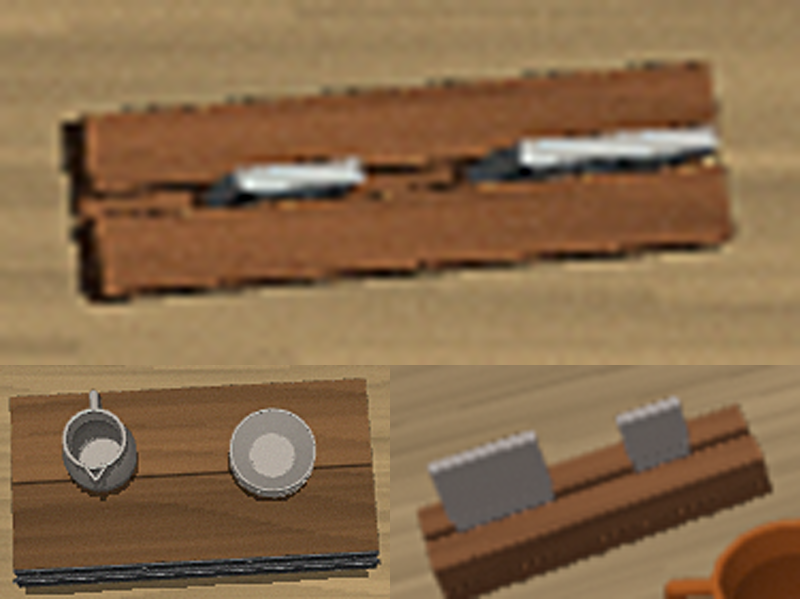

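The crop confirms the larger holder is the right-hand one in the top view, at (432,236), near x=0.442, y=-0.351. The white jug has its spout to the front and its handle to the rear. Next I'll measure the jug and shelf.

```bash
python3 - <<'E'
from h import *
np.set_printoptions(precision=4,suppress=True)
t=cv2.imread('pics/top0.png'); C=cam('top'); hsv=cv2.cvtColor(t,cv2.COLOR_BGR2HSV)
for p in [(214.1,121.6)]: print('jug rim',onz('top',*p,.215,C))
print('handle,spout', onz('top',214.3,98.5,.19,C),onz('top',215.3,138.5,.21,C))
g=((hsv[...,0]<25)&(hsv[...,1]>120)&(hsv[...,2]<150)).astype(np.uint8); m=np.zeros_like(g); m[85:200,165:355]=g[85:200,165:355]
k,l,st,ce=cv2.connectedComponentsWithStats(cv2.morphologyEx(m,cv2.MORPH_CLOSE,np.ones((5,5)))); j=1+np.argmax(st[1:,4]); print(st[j])
# metric plane rect
pts=np.array([onz('top',u,v,.11,C)[:2] for v,u in np.argwhere(l==j)],np.float32); print('shelf',cv2.minAreaRect(pts))
for q in[(176.5,186),(347,178)]: print('front corner',onz('top',*q,.11,C))
s=arm.read_state(); print(R.from_quat(s['tcp_rot'],scalar_first=True).as_matrix())
print('pot',onz('top',198,251,.085,C),'black jug',onz('top',305,230,.1,C))
E
```

```text
jug rim [0.7352 0.2443 0.215 ]
handle,spout [0.8088 0.2479 0.19  ] [0.6904 0.241  0.21  ]
[  175    91   173    90 11193]
shelf ((0.7295985817909241, 0.12777173519134521), (0.2386663258075714, 0.47938796877861023), 2.7825429439544678)
front corner [0.5841 0.3593 0.11  ]
front corner [ 0.6038 -0.1154  0.11  ]
[[-0.9144  0.4048 -0.0006]
 [ 0.4048  0.9144 -0.0015]
 [-0.0001 -0.0016 -1.    ]]
pot [0.4053 0.2996 0.085 ] black jug [0.46   0.0033 0.1   ]
```

Jug centre is about (0.735, 0.244). The shelf yaw is about 0.048. The jug's spout would come near the 187 mm gripper body, so I'll grip off-centre with the tool rolled about the closing axis. First I'll rise and move across.

Emit:
drive_tool:
  plan:
    - [[0,0,0],[0,0,-35],88]
    - [[0,0,0],[0,0,-35],88]
    - [[0,0,0],[0,0,-35],88]
    - [[0,0,0],[0,0,-35],88]
    - [[0,0,0],[-30.3,-23.4,0],88]
    - [[0,0,0],[-30.3,-23.4,0],88]
    - [[0,0,0],[-30.3,-23.4,0],88]
    - [[0,0,0],[-30.3,-23.4,0],88]
    - [[0,0,0],[-30.3,-23.4,0],88]
    - [[0,0,0],[-30.3,-23.4,0],88]
    - [[0,0,0],[-30.3,-23.4,0],88]
    - [[0,0,0],[-30.3,-23.4,0],88]
    - [[0,0,0],[-30.3,-23.4,0],88]
    - [[0,0,0],[-30.3,-23.4,0],88]
    - [[0,0,0],[-30.3,-23.4,0],88]

```text
t: 1.35
eef_pos: [0.4538, 0.1993, 0.3584]
tcp_rot: [-0.0, 0.207, 0.978, -0.0]
wrist_force: [1.2, 0.3, 0.4]
width: 1.002
grip_force: 0.0
```

Emit:
drive_tool:
  plan:
    - [[0,0,0],[-14.2,-34.2,0],60]
    - [[0,0,0],[-14.2,-34.2,0],60]
    - [[0,0,0],[-14.2,-34.2,0],60]
    - [[0,0,0],[-14.2,-34.2,0],60]
    - [[0,0,0],[-14.2,-34.2,0],60]
    - [[0,0,0],[-14.2,-34.2,0],60]
    - [[0,0,0],[-14.2,-34.2,0],60]
    - [[0,0,0],[-14.2,-34.2,0],60]
    - [[0,0,0],[-14.2,-34.2,0],60]
    - [[0,0,0],[-14.2,-34.2,0],60]
    - [[0,0,0],[-14.2,-34.2,0],60]
    - [[0,0,0],[-14.2,-34.2,0],60]
    - [[0,0,0],[-14.2,-34.2,0],60]
    - [[0,0,0],[-14.2,-34.2,0],60]
    - [[0,0,0],[-14.2,-34.2,0],60]
    - [[0,0,0.115],[0,0,0],60]
    - [[0,0,0.115],[0,0,0],60]
    - [[0,0,0.115],[0,0,0],60]
    - [[0,0,0.115],[0,0,0],60]
    - [[0,0,0.115],[0,0,0],60]

```text
t: 3.02
eef_pos: [0.4404, -0.3539, 0.358]
tcp_rot: [-0.001, 0.478, 0.878, 0.0]
wrist_force: [-1.0, 0.8, 0.3]
width: 0.682
grip_force: 0.0
```

Emit:
drive_tool:
  plan:
    - [[0,0,0.1235],[0,0,0],60]
    - [[0,0,0.1235],[0,0,0],60]
    - [[0,0,0.1235],[0,0,0],60]
    - [[0,0,0.1235],[0,0,0],60]
    - [[0,0,0],[0,0,38],60]
    - [[0,0,0],[0,0,38],60]
    - [[0,0,0],[0,0,38],60]
    - [[0,0,0],[0,0,38],60]
    - [[0,0,0],[0,0,0],60]
    - [[0,0,0],[0,0,0],60]

```text
t: 3.85
eef_pos: [0.4397, -0.3532, 0.2055]
tcp_rot: [-0.002, 0.676, 0.736, -0.0]
wrist_force: [0.6, 0.6, 0.1]
width: 0.684
grip_force: 0.0
```

```bash
python3 - <<'E'
from h import *
np.set_printoptions(precision=4,suppress=True)
s=arm.read_state(); C=cam('wrist'); i=vision.snapshot('wrist'); np.save('C1.npy',np.r_[s['eef_pos'],s['tcp_rot']])
M=R.from_quat(s['tcp_rot'],scalar_first=True).as_matrix(); o=-C[1].T@C[2]
print(s['eef_pos'],s['tcp_rot'],'cam',o,M.T@(o-s['eef_pos']),C[1][2],C[0]['fx'])
cv2.imwrite('pics/w1.png',i)
for p in [(.442,-.351,.088),(.433,-.249,.088),(.436,-.294,.034)]: print(np.round(proj('wrist',p,C),1))
E
```

```text
[ 0.4397 -0.3532  0.2055] [-0.0023  0.6764  0.7365 -0.0002] cam [ 0.4342 -0.2877  0.3711] [ 0.0662 -0.0005 -0.1654] [ 0.017  -0.2535 -0.9672] 325.19226210127806
[275.4 197.9]
[275.2  81.8]
[273.9 132.1]
```

View pics/w1.png

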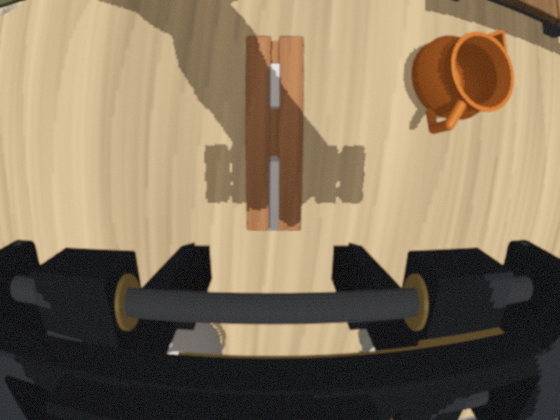

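The wrist view shows the larger holder's top edge at column 274, rows 156–228. The smaller one is at (275,85), and the finger centre line is near column 272. I'll compute its centre exactly.

```bash
python3 - <<'E'
from h import *
np.set_printoptions(precision=4,suppress=True)
i=cv2.imread('pics/w1.png'); C=cam('wrist'); h=cv2.cvtColor(i,cv2.COLOR_BGR2HSV)
m=(h[...,1]<60)&(h[...,2]>70); q=np.zeros_like(m); q[145:232,262:288]=m[145:232,262:288]
P=np.argwhere(q); print(len(P),P.min(0),P.max(0))
p=np.array([onz('wrist',u,v,.088,C)[:2] for v,u in P],np.float32); print(cv2.minAreaRect(p)); 
r=[]
for v in range(160,226,5):
    u=np.where(q[v])[0]; 
    if len(u): r.append([v,u.min(),u.max(),*onz('wrist',u.min(),v,.088,C)[:2],*onz('wrist',u.max(),v,.088,C)[:2]])
print(np.array(r))
s=arm.read_state(); print(R.from_quat(s['tcp_rot'],scalar_first=True).as_matrix())
E
```

```text
722 [156 269] [230 278]
((0.44191601872444153, -0.3495897352695465), (0.008228685706853867, 0.06809939444065094), 4.775504112243652)
[[160.     269.     278.       0.4353  -0.3195   0.4431  -0.3189]
 [165.     269.     278.       0.4356  -0.324    0.4435  -0.3233]
 [170.     269.     278.       0.436   -0.3284   0.4439  -0.3277]
 [175.     269.     278.       0.4364  -0.3329   0.4443  -0.3322]
 [180.     269.     278.       0.4368  -0.3373   0.4447  -0.3367]
 [185.     269.     278.       0.4371  -0.3419   0.4451  -0.3412]
 [190.     269.     278.       0.4375  -0.3464   0.4455  -0.3457]
 [195.     269.     278.       0.4379  -0.3509   0.4459  -0.3503]
 [200.     269.     278.       0.4383  -0.3555   0.4464  -0.3548]
 [205.     269.     278.       0.4387  -0.3602   0.4468  -0.3595]
 [210.     269.     278.       0.4391  -0.3648   0.4472  -0.3641]
 [215.     269.     278.       0.4395  -0.3695   0.4476  -0.3688]
 [220.     269.     277.       0.4399  -0.3743   0.4471  -0.3736]
 [225.     269.     277.       0.4402  -0.379    0.4476  -0.3784]]
[[-0.0848  0.9964  0.0002]
 [ 0.9964  0.0848 -0.0003]
 [-0.0003  0.0002 -1.    ]]
```

Emit:
drive_tool:
  plan:
    - [[0,0,0],[-4.6,2.6,0],50]
    - [[0,0.1,0],[0,0,0],50]
    - [[0,0.1,0],[0,0,0],50]
    - [[0,0.1,0],[0,0,0],50]
    - [[0,0.1,0],[0,0,0],50]
    - [[0,0,0],[-11.6,0,27.4],50]
    - [[0,0,0],[-11.6,0,27.4],50]
    - [[0,0,0],[-11.6,0,27.4],50]
    - [[0,0,0],[0,0,0],50]

```text
t: 4.65
eef_pos: [0.4424, -0.3579, 0.1148]
tcp_rot: [-0.149, 0.663, 0.721, 0.134]
wrist_force: [-0.3, -0.2, 0.4]
width: 0.566
grip_force: 0.0
```

Emit:
drive_tool:
  plan:
    - [[0,0,0],[-7.6,0,17.9],50]
    - [[0,0,0],[-7.6,0,17.9],50]
    - [[0,0,0],[-7.6,0,17.9],50]
    - [[0,0,0],[0,0,0],20]
    - [[0,0,0],[0,0,0],0]
    - [[0,0,0],[0,0,0],0]
    - [[0,0,0],[0,0,0],0]
    - [[0,0,0],[0,0,0],0]
    - [[0,0,0],[0,0,0],0]
    - [[0,0,0],[0,0,0],0]
  force: 45

```text
t: 5.48
eef_pos: [0.4439, -0.3588, 0.0597]
tcp_rot: [-0.146, 0.663, 0.722, 0.134]
wrist_force: [-0.7, -1.2, 4.3]
width: 0.083
grip_force: 45.0
```

Emit:
drive_tool:
  plan:
    - [[0,0,0],[3,0,-7],0]
    - [[0,0,0],[7,0,-16.6],0]
    - [[0,0,0],[14.1,0,-33.4],0]
    - [[0,0,0],[14.1,0,-33.4],0]
    - [[0,0,0],[14.1,0,-33.4],0]
    - [[0,0,0],[14.1,0,-33.4],0]
    - [[0,0,0],[14.1,0,-33.4],0]
    - [[0,0,0],[14.1,0,-33.4],0]
    - [[0,0,0],[14.1,0,-33.4],0]
    - [[0,0,0],[0,0,0],0]
    - [[0,0,0],[0,0,0],0]

```text
t: 6.4
eef_pos: [0.4442, -0.3595, 0.3408]
tcp_rot: [-0.144, 0.663, 0.722, 0.134]
wrist_force: [0.2, 0.3, -1.4]
width: 0.089
grip_force: 45.0
```

```bash
python3 - <<'E'
from h import *
np.set_printoptions(precision=4,suppress=True)
s=arm.read_state(); print(s['eef_pos'],s['wrist_force'],s['grip_force'])
C=cam('wrist'); cv2.imwrite('pics/w2.png',vision.snapshot('wrist'))
M=R.from_quat(s['tcp_rot'],scalar_first=True).as_matrix(); print(M)
# expected holder top corners/foot
E
```

```text
[ 0.4442 -0.3595  0.3408] [ 0.1575  0.2517 -1.4396] 44.953283071517944
[[-0.0797  0.9964 -0.0296]
 [ 0.9192  0.0849  0.3845]
 [ 0.3856  0.0034 -0.9226]]
```

View pics/w2.png

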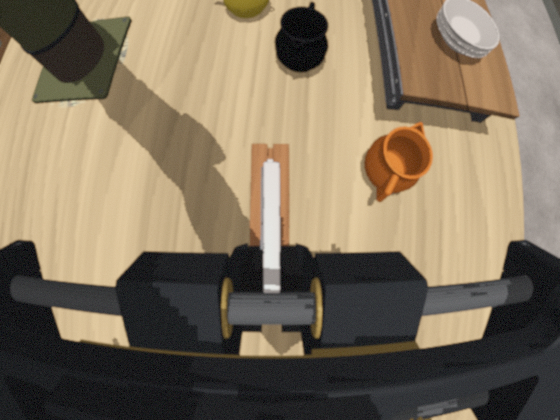

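The holder is gripped squarely: its top edge runs (265–280, 160–290), centred at column 271. Next I'll carry it over the channel in front of the jug.

Emit:
drive_tool:
  plan:
    - [[0,0,0],[20,8,8.4],0]
    - [[0,0,0],[32.5,12.8,13.6],0]
    - [[0,0,0],[32.5,12.8,13.6],0]
    - [[0,0,0],[32.5,12.8,13.6],0]
    - [[0,0,0],[32.5,12.8,13.6],0]
    - [[0,0,0],[32.5,12.8,13.6],0]
    - [[0,0,0],[32.5,12.8,13.6],0]
    - [[0,0,0],[32.5,12.8,13.6],0]
    - [[0,0,0],[32.5,12.8,13.6],0]
    - [[0,0,0],[32.5,12.8,13.6],0]
    - [[0,0,0],[32.5,12.8,13.6],0]
    - [[0,0,0],[32.5,12.8,13.6],0]
    - [[0,0,0],[32.5,12.8,13.6],0]
    - [[0,0,0],[32.5,12.8,13.6],0]
    - [[0,0,0],[32.5,12.8,13.6],0]
    - [[0,0,0],[32.5,12.8,13.6],0]
    - [[0,0,0],[12.5,4.8,5.2],0]
    - [[0,0,0],[0,0,0],0]
    - [[0,0,0],[0,0,0],0]

```text
t: 8.03
eef_pos: [0.5987, 0.2203, 0.3386]
tcp_rot: [-0.147, 0.663, 0.722, 0.133]
wrist_force: [-0.7, -0.4, -0.8]
width: 0.082
grip_force: 45.0
```

```bash
python3 - <<'E'
from h import *
np.set_printoptions(precision=4,suppress=True)
s=arm.read_state(); C=cam('wrist'); i=vision.snapshot('wrist'); cv2.imwrite('pics/w3.png',i)
import pickle; pickle.dump((s,C),open('w3.pkl','wb'))
M=R.from_quat(s['tcp_rot'],scalar_first=True).as_matrix(); print(s['eef_pos'],s['wrist_force']);print(M)
e=s['eef_pos']
hy=np.array([-M[1,1],M[0,1],0]); c=e+.0093*hy+np.array([0,0,.0283])
for d in(-32,32): print('top corner',np.round(proj('wrist',c+hy*d/1000,C),1))
ax=np.array([np.cos(.0485),np.sin(.0485)]);ay=np.array([-ax[1],ax[0]]);o=np.array([.7296,.1278])
for y in(-.05,.116,.2): 
    for x,z in((-.123,.11),(-.135,.109)): print(y,x,np.round(proj('wrist',[*(o+ax*x+ay*y),z],C),1))
E
```

```text
[0.5987 0.2203 0.3386] [-0.6513 -0.4194 -0.8106]
[[-0.0784  0.9962 -0.0367]
 [ 0.9182  0.0865  0.3866]
 [ 0.3883 -0.0034 -0.9215]]
top corner [272.4 296.3]
top corner [272.3 160.2]
-0.05 -0.123 [270.6 366.3]
-0.05 -0.135 [261.3 365.6]
0.116 -0.123 [275.7 238.2]
0.116 -0.135 [266.1 237.9]
0.2 -0.123 [278.  172.8]
0.2 -0.135 [268.7 172.7]
```

View pics/w3.png

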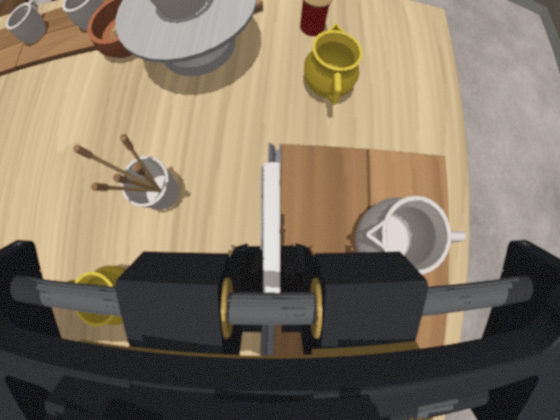

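The plate sits over the channel line (columns 268–280), hiding it. The jug rim is around (408,235) with the spout at (370,235). I'll step back toward the robot and lower to see the channel clearly.

Emit:
drive_tool:
  plan:
    - [[-0.0148,0,0.035],[0,0,0],0]
    - [[0,0,0],[-6.7,-13.2,18.9],0]
    - [[0,0,0],[-6.7,-13.2,18.9],0]
    - [[0,0,0],[-6.7,-13.2,18.9],0]
    - [[0,0,0],[0,0,0],0]
    - [[0,0,0],[0,0,0],0]

```text
t: 8.58
eef_pos: [0.5599, 0.2198, 0.28]
tcp_rot: [-0.144, 0.678, 0.708, 0.136]
wrist_force: [-0.1, -0.9, 0.2]
width: 0.084
grip_force: 45.0
```

```bash
python3 - <<'E'
from h import *
np.set_printoptions(precision=4,suppress=True)
s=arm.read_state(); C=cam('wrist'); i=vision.snapshot('wrist'); cv2.imwrite('pics/w4.png',i)
import pickle; pickle.dump((s,C),open('w4.pkl','wb'))
M=R.from_quat(s['tcp_rot'],scalar_first=True).as_matrix(); print(s['eef_pos'],s['wrist_force']);print(M)
cv2.imwrite('pics/w4c.png',cv2.resize(i[100:260,230:450],(800,582),interpolation=cv2.INTER_CUBIC))
E
```

```text
[0.5599 0.2198 0.28  ] [-0.0974 -0.9346  0.219 ]
[[-0.0395  0.999  -0.0191]
 [ 0.9207  0.0439  0.3879]
 [ 0.3883 -0.0023 -0.9215]]
```

View pics/w4c.png

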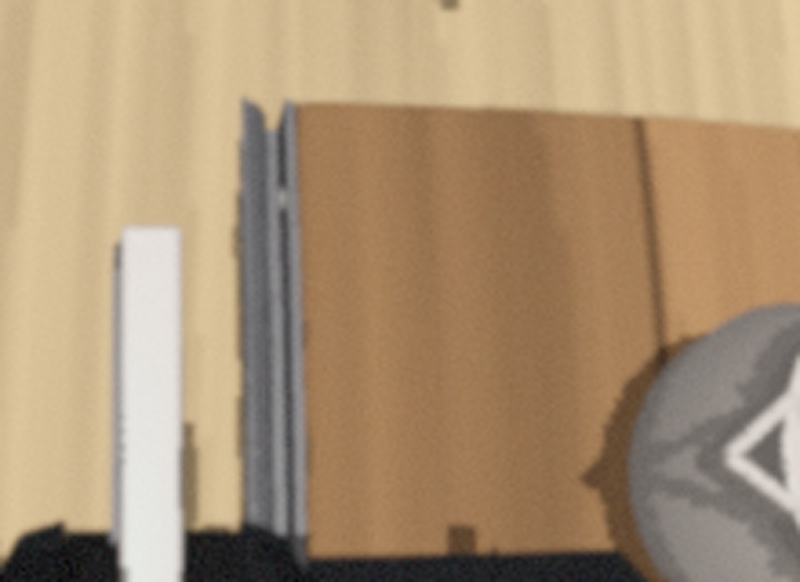

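The crop shows the channel clearly. The lip's outer edge is at crop x≈243, the back plate at 288–300, and the wood edge from (300,103) to (308,555). The plate's top is at 122–181, ending at row 228, and the spout tip is at (728,455).

```bash
python3 - <<'E'
from h import *
import pickle
np.set_printoptions(precision=4,suppress=True)
s,C=pickle.load(open('w4.pkl','rb')); e=s['eef_pos']; M=R.from_quat(s['tcp_rot'],scalar_first=True).as_matrix()
f=lambda a,b,z: onz('wrist',230+a/3.636,100+b/3.636,z,C)
A,B=f(299,104,.11),f(307.5,553,.11); d=(A-B)[:2]; yaw=-np.arctan2(d[0],d[1]); print('wood edge',A,B,'yaw',yaw)
ax=np.array([np.cos(yaw),np.sin(yaw)]);ay=np.array([-ax[1],ax[0]])
xe=A[:2]@ax; print('edge x',xe,B[:2]@ax,'back face',f(286,105,.11)[:2]@ax,f(292,545,.11)[:2]@ax,'lip',f(244,105,.109)[:2]@ax,f(244,520,.109)[:2]@ax)
print('shelf end y',A[:2]@ay)
sp=f(728,455,.213); print('spout',sp,sp[:2]@ay,'jug from top',np.array([.735,.2443])@ay)
h=[f(122,229,e[2]+.0283),f(180,229,e[2]+.0283)]; print('holder corner',h,'in x',h[0][:2]@ax,h[1][:2]@ax,'end y',h[0][:2]@ay)
print('tcp',e[:2]@ax,e[:2]@ay,'tool y ang',np.arctan2(M[1,1],M[0,1]))
E
```

```text
wood edge [0.5996 0.3607 0.11  ] [0.6051 0.2208 0.11  ] yaw 0.039202644481534606
edge x 0.6132757856275672 0.6132757856275672 back face 0.6091163789262559 0.6086627860188394 lip 0.5958639253466811 0.5945198799287372
shelf end y 0.33691602095754614
spout [0.6885 0.2432 0.213 ] 0.21602355108940902 jug from top 0.21530573431677116
holder corner [array([0.5538, 0.2594, 0.3083]), array([0.5615, 0.2598, 0.3083])] in x 0.5635904815798983 0.5712055425992995 end y 0.23753901406516445
tcp 0.5680470277595684 0.19768388760904357 tool y ang 0.04387135133819853
```

Yaw is about 0.04, and channel_home sits at shelf-x 0.607. The holder is at 0.568, so I shift +36.5 mm, aiming at mid-mouth, and descend to just above it.

Emit:
drive_tool:
  plan:
    - [[0,0,0],[0,18.3,0],0]
    - [[0,0,0],[0,18.2,0],0]
    - [[0,0,0],[-8.9,0,21.2],0]
    - [[0,0,0],[-8.9,0,21.2],0]
    - [[0,0,0],[-8.9,0,21.2],0]
    - [[0,0,0],[-8.9,0,21.2],0]
    - [[0,0,0],[-7.1,0,17],0]
    - [[0,0,0],[0,0,0],0]
    - [[0,0,0],[0,0,0],0]

```text
t: 9.38
eef_pos: [0.5981, 0.2235, 0.1706]
tcp_rot: [-0.143, 0.677, 0.709, 0.138]
wrist_force: [0.5, 0.2, 0.0]
width: 0.087
grip_force: 45.0
```

```bash
python3 - <<'E'
from h import *
np.set_printoptions(precision=4,suppress=True)
s=arm.read_state(); C=cam('wrist'); i=vision.snapshot('wrist'); k=vision.snapshot('scene')
M=R.from_quat(s['tcp_rot'],scalar_first=True).as_matrix(); e=s['eef_pos'];print(e,s['wrist_force']);print(M)
ax=np.array([np.cos(.0392),np.sin(.0392)]);print('x',e[:2]@ax,'foot z',e[2]-.0477)
a=cv2.resize(i[90:270,220:440],(400,327),interpolation=cv2.INTER_CUBIC);b=cv2.resize(k[140:300,300:496],(400,327),interpolation=cv2.INTER_CUBIC)
cv2.imwrite('pics/w5.png',np.hstack([a,b]))
E
```

```text
[0.5981 0.2235 0.1706] [0.5143 0.2417 0.0119]
[[-0.0423  0.999  -0.0167]
 [ 0.9201  0.0454  0.3891]
 [ 0.3895  0.0011 -0.921 ]]
x 0.6064245733310771 foot z 0.12290368993336245
```

View pics/w5.png

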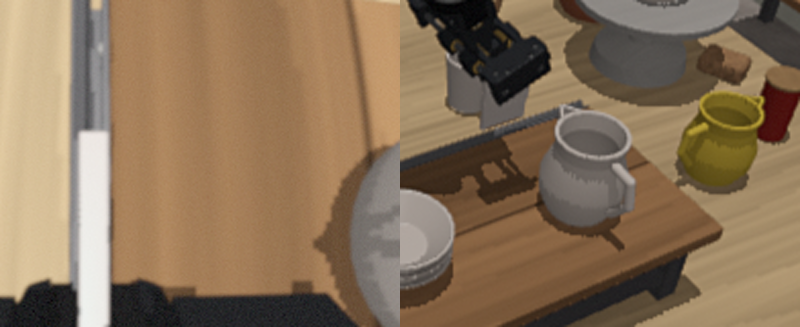

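The plate lines up with the channel but sits slightly toward the back: TCP x is 0.6064, and mid-mouth needs about 0.604. I'll correct by -2.5 mm and start the insertion slowly.

Emit:
drive_tool:
  plan:
    - [[0,0,0],[0,-2.5,0],0]
    - [[0,0,0],[0,0,0],0]
    - [[0,0,0],[-2,0,4.6],0]
    - [[0,0,0],[-2,0,4.6],0]
    - [[0,0,0],[-1.2,0,2.8],0]
    - [[0,0,0],[-1.2,0,2.8],0]
    - [[0,0,0],[0,0,0],0]
    - [[0,0,0],[0,0,0],0]

```text
t: 10.15
eef_pos: [0.5946, 0.2238, 0.1538]
tcp_rot: [-0.144, 0.677, 0.709, 0.137]
wrist_force: [0.5, -0.1, 0.1]
width: 0.082
grip_force: 45.0
```

Emit:
drive_tool:
  plan:
    - [[0,0,0],[0,1,0],0]
    - [[0,0,0],[-1.2,0,2.8],0]
    - [[0,0,0],[-1.2,0,2.8],0]
    - [[0,0,0],[-1.2,0,2.8],0]
    - [[0,0,0],[0,0,0],0]
    - [[0,0,0],[0,0,0],0]

```text
t: 10.65
eef_pos: [0.5961, 0.2238, 0.1447]
tcp_rot: [-0.143, 0.677, 0.709, 0.138]
wrist_force: [3.9, 0.9, -0.3]
width: 0.086
grip_force: 45.2
```

Emit:
drive_tool:
  plan:
    - [[0,0,0],[-0.8,0,1.9],0]
    - [[0,0,0],[-0.8,0,1.9],0]
    - [[0,0,0],[-0.8,0,1.9],0]
    - [[0,0,0],[0,0,0],0]
    - [[0,0,0],[0,0,0],0]

```text
t: 11.07
eef_pos: [0.5964, 0.2238, 0.1387]
tcp_rot: [-0.143, 0.677, 0.709, 0.138]
wrist_force: [5.5, 1.3, 2.3]
width: 0.085
grip_force: 45.4
```

Emit:
drive_tool:
  plan:
    - [[0,0,0],[0,1,0],0]
    - [[0,0,0],[-0.8,0,1.9],0]
    - [[0,0,0],[-0.8,0,1.9],0]
    - [[0,0,0],[-0.4,0,0.9],0]
    - [[0,0,0],[0,0,0],0]
    - [[0,0,0],[0,0,0],0]

```text
t: 11.57
eef_pos: [0.5968, 0.2237, 0.1333]
tcp_rot: [-0.143, 0.677, 0.709, 0.138]
wrist_force: [4.6, 1.4, 0.8]
width: 0.084
grip_force: 45.4
```

Foot is at about 0.086 with low drag. I'll continue in 1 mm rows to the floor.

Emit:
drive_tool:
  plan:
    - [[0,0,0],[-0.4,0,0.9],0]
    - [[0,0,0],[-0.4,0,0.9],0]
    - [[0,0,0],[0,0,0],0]
    - [[0,0,0],[0,0,0],0]

```text
t: 11.9
eef_pos: [0.597, 0.2237, 0.1314]
tcp_rot: [-0.143, 0.677, 0.709, 0.138]
wrist_force: [5.8, 1.2, 1.3]
width: 0.083
grip_force: 45.3
```

Emit:
drive_tool:
  plan:
    - [[0,0,0],[-0.4,0,0.9],0]
    - [[0,0,0],[0,0,0],0]
    - [[0,0,0],[0,0,0],0]

```text
t: 12.15
eef_pos: [0.5971, 0.2238, 0.1307]
tcp_rot: [-0.143, 0.677, 0.709, 0.138]
wrist_force: [5.7, -0.1, 3.1]
width: 0.086
grip_force: 45.3
```

Emit:
drive_tool:
  plan:
    - [[0,0,0],[-0.4,0,0.9],0]
    - [[0,0,0],[0,0,0],0]
    - [[0,0,0],[0,0,0],0]

```text
t: 12.4
eef_pos: [0.5975, 0.2238, 0.1306]
tcp_rot: [-0.143, 0.677, 0.709, 0.138]
wrist_force: [4.8, -0.8, 7.3]
width: 0.082
grip_force: 45.2
```

Emit:
drive_tool:
  plan:
    - [[0,0,0],[-0.4,0,0.9],0]
    - [[0,0,0],[0,0,0],0]
    - [[0,0,0],[0,0,0],0]

```text
t: 12.65
eef_pos: [0.5979, 0.2238, 0.1306]
tcp_rot: [-0.143, 0.677, 0.709, 0.139]
wrist_force: [2.7, -2.1, 13.5]
width: 0.084
grip_force: 45.1
```

The force rises with no further travel, at the predicted height, so the foot is on the floor. I'll hold for a moment and check.

Emit:
drive_tool:
  plan:
    - [[0,0,0],[0,0,0],0]
    - [[0,0,0],[0,0,0],0]
    - [[0,0,0],[0,0,0],0]
    - [[0,0,0],[0,0,0],0]
    - [[0,0,0],[0,0,0],0]
    - [[0,0,0],[0,0,0],0]

```text
t: 13.15
eef_pos: [0.598, 0.2238, 0.1306]
tcp_rot: [-0.143, 0.677, 0.709, 0.139]
wrist_force: [4.5, -2.0, 13.2]
width: 0.082
grip_force: 45.1
```

```bash
python3 - <<'E'
from h import *
i=vision.snapshot('wrist'); k=vision.snapshot('scene'); s=arm.read_state(); print(s['eef_pos'],s['wrist_force'],s['moment'],s['grip_force'])
a=cv2.resize(i[90:300,200:480],(400,300),interpolation=cv2.INTER_CUBIC);b=cv2.resize(k[140:300,290:503],(400,300),interpolation=cv2.INTER_CUBIC)
cv2.imwrite('pics/w6.png',np.hstack([a,b]))
E
```

```text
[0.59790738 0.22381763 0.13059243] [ 3.17330638 -2.16940433 13.13055846] [ 0.36185995 -0.83520848 -0.32757157] 45.120972990989685
```

View pics/w6.png

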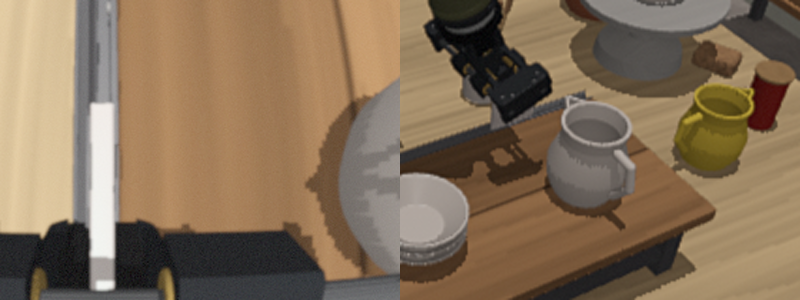

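The plate stands in the channel behind the lip (crop column 103), the jug and bowls haven't moved, and the push is steady at about 13 N including lip drag. I'm handing it in.

```bash
python3 -c "
from plant import job; print(job.finish_job())"
```

```text
the job is handed in; nothing more can be done
None
```

The larger holder is in the ticket channel in front of the jug, card facing out and foot on the floor, still gripped and pressed down at about 13 N (including lip drag); the job is handed in, and no verdict was shown.

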